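# Stand a kit carton upright beside its twin

### The arm

A 7-joint arm with a two-finger parallel gripper is mounted at the origin on a cart in front of the work surface, level with it; the furniture and walls round the work are solid. World frame = base frame: x ahead of the robot, y to its left, z up, the work surface at z = 0. Lengths are in m, angles in rad, forces in N, time in s.
With the tool pointing down it reaches from about 0.425 to 0.95 m from the base axis. Payload 16.7 kg.
Tool frame: the origin (TCP) lies at the very end of the fingers, on their centre line; the grasp point (between the pads) lies 19 mm behind it; z points along the fingers, x is the direction in which the jaws open and shut, and the axes are right-handed (so a half turn about z gives the same grasp; the last joint's range is limited). The gripper opens to 94 mm and grips with 3 to 60 N. Pads are 16 mm wide; open, the fingers measure 119 mm over their backs; the gripper's body (75 mm by 177 mm) begins 78 mm behind the grasp point.
Start: joints at [-1.25, 0.426, 0.074, 1.606, -0.034, 1.111, -0.067], TCP at [0.306, 0.602, 0.205] pointing down, gripper open.
Joint ranges: [-2.85, 2.85], [-0.5, 2.14], [-1.23, 1.37], [0.21, 2.46], [-1.02, 4.16], [0.16, 2.05], [-2.73, 2.73]. Speed limits (rad/s): [1.89, 1.89, 2.39, 2.39, 3.01, 3.01, 3.01].

### API

Orientations are given as a rotation vector (axis times angle).
In Python, from plant import * gives the robot as it stands.
- The arm moves only by the tool apply_moves, never from a script. Its argument "series" is a list of rows, each an object of numbers: "tx", "ty", "tz": the shift along the tool's x, y, z each as a share of 40 mm, from -1 to 1; "roll": the turn about the tool's z as a share of 0.08 rad, from -1 to 1. A call has 1 to 12 rows; each row shifts and turns the commanded pose from where the row before left it, along the tool's axes as they then stand; what a row does not reach is not made up. A row lasts 1/10 s, in which the tool goes at most 50 mm and 8.59 degrees, less where a joint would pass 70% of its speed; a pose out of reach is approached as far as the arm can. A call with a number of a shift or a turn outside -1 to 1 is refused whole. A call with a gripper value outside its range is refused whole. "jaw" is the opening, from 0 (shut) to 1 (fully open), set as the call begins (left out, the last holds). The fingers move at their own pace and stop on an object; "newtons" is the grip in N (left out, the last holds). Time passes only in rows, so rows that do not move let the fingers close. It gives the time, the measured TCP pose, the force and the opening at its end, in the units of the state.
- sense(): the state, without advancing time (a new reading comes with each control period).
- capture(name): name is "side" or "top" or "wrist"; returns the picture (420x560x3 uint8, red, green, blue); there is no depth.
- get_calibration(name): a dict with "fx", "fy", "cx", "cy" (pixels), "R" (3x3) and "t" (3): a world point X has camera coordinates R X + t. Camera axes: x right, y down, z forward; pixel columns grow to the right and rows downward; lengths in m; the calibration is good to about 2 mm. A picture is of the moment at which its call begins: read the wrist's pose just before it. get_calibration takes no time and is no camera call; for the wrist camera it gives the pose at the moment of the call.
- hand_in(): hands the job in, once; it reports no verdict.
The state is a dict: "t": time; "joint_positions": joint angles; "qd": joint speeds; "joint_efforts": joint torques, N m; "tcp_pos": TCP position; "tcp_rot": TCP orientation; "contact_force": force on the tool from outside, world axes, zero at the start; "wrist_torque": the same for the moment, N m; "finger_gap": finger opening in m.
Only numpy, scipy, OpenCV 4.12 (cv2) and the standard library are available. Lean on these libraries where they do the work, as an engineer would, in place of code of your own. Each camera call takes 0.05 s, during which the arm holds its last target.

### The job

Two flat cartons lie back on sloped rests. Take the one that is the same size as the carton already standing in the low tray, and stand it upright on its narrow bottom edge in the free part of the tray, parallel to its twin; leave the smaller, slimmer carton lying on its rest.

Things in the scene. Friction and masses are not known exactly. Their poses are not given: they have to be found in the camera images.
- kit_carton_centre (a point): Centre of the larger loose cardboard carton (rigid, 80-170 g): 28 mm thick (own x), 66 wide (y), 110 tall (z). At the start its z leans 40 deg from vertical, top edge to the robot's side, -x face down on its rest. The top 50 mm is free all round: pinch it there across the thickness, pointing along its -z; it slides out along +z. To stand with z vertical, either 28 x 66 mm edge down.
- rest_1: Fixed grey sheet-metal rest under the larger carton, about 104 x 80 mm; origin under its base plate, z up, x towards its lip side (away from the robot). Its sloped back, 50 deg to the table, supports the carton's lowest 60 mm; its lip holds the bottom edge and rises 24 mm along the carton's +x. The rest's top is 65 mm above the table. An identical rest holds the slim carton.
- slim_carton_centre (a point): Centre of the smaller carton, which stays where it is: 18 mm thick (x), 66 mm wide (y), 80 mm tall (z), same cardboard, lying in the same way on an identical rest. Which carton is on the left or right changes.
- tray_space (a point): Point on the floor of the fixed grey tray (198 x 118 mm, floor 4 mm and rim 20 mm above the table), in its free part. x points to the twin carton, y across the tray, z up. From here: end wall 80 mm along -x, side walls 55 mm along y, near face of the twin (28 x 66 x 110 mm, upright, fixed, thickness along x) 73 mm along +x. The loose carton's centre comes 55 mm above this floor.

How it is judged:
At the end, for the whole second after the job is handed in: The larger carton stands released on the tray floor in the tray's free part, on a 28 x 66 mm edge, upright within 10 deg and parallel to the twin within 17 deg (anywhere between the twin and the tray's walls); the slim carton has not been moved by more than 30 mm ((angle between kit_carton_centre's own z axis and vertical below 0.175 rad or angle between kit_carton_centre's own z axis and vertical above 2.967 rad) and angle between the x axis of kit_carton_centre and the x axis of tray_space, either way round below 0.3 rad and x of kit_carton_centre in the frame of tray_space between -0.07 and 0.063 m and y of kit_carton_centre in the frame of tray_space between -0.026 and 0.026 m and z of kit_carton_centre in the frame of tray_space between 0.049 and 0.061 m and distance of slim_carton_centre from where it was at the start of the episode below 0.03 m); the robot touches nothing.
It fails at once if the slim carton is taken or knocked from its rest (moved by more than 40 mm) (distance of slim_carton_centre from where it was at the start of the episode above 0.04 m).
It also fails if it takes over 38 s, if anything falls off the work surface, if the arm or the gripper's body presses on something with over 40 N, if the wrist force passes 120 N, or if a joint passes its speed limit or range.

## Working session

There is one attempt and no reset: what is moved stays moved. The work goes in short steps, Python scripts to look and compute and a tool call to move; the robot and the scene stay as the last step left them, time stands still between calls to the robot, and variables do not carry over. Pictures are saved under pics/ and viewed, and the job is handed in when it is done.

Besides the shell and the picture viewer there is one more tool, called after "Request:" as a command line: name --argument value ..., lists and objects as JSON in quotes. apply_moves: Moves the arm, as the interface text tells. Shift numbers are shares of 40 mm and turn numbers shares of 0.08 rad, none past 1 either way. Its arguments: {"type":"object","properties":{"series":{"type":"array","items":{"type":"object","properties":{"tx":{"type":"number"},"ty":{"type":"number"},"tz":{"type":"number"},"roll":{"type":"number"}}}},"jaw":{"type":"number"},"newtons":{"type":"number"}},"required":["series"]}

```bash
ls; mkdir -p pics; python3 - <<'E'
from plant import *
import cv2,json
print(sense())
for n in ["side","top","wrist"]:
    c=get_calibration(n); print(n,c)
    cv2.imwrite(f"pics/{n}0.png",cv2.cvtColor(capture(n),cv2.COLOR_RGB2BGR))
E
```

```text
pics
{'t': 0.0, 'joint_positions': array([-1.2495179 ,  0.4267441 ,  0.07386517,  1.60659875, -0.03408164,
        1.11078267, -0.06711901]), 'qd': array([-0.00021087, -0.00196305,  0.00057114, -0.00128082, -0.00031598,
       -0.00126588, -0.00012101]), 'joint_efforts': array([ 1.16210122e-03, -9.35825300e+01,  3.66705492e+00, -4.54215181e+01,
       -4.88750800e-02,  1.97072391e-02,  4.93101334e-05]), 'tcp_pos': array([0.30601248, 0.60116636, 0.20477162]), 'tcp_rot': array([ 2.67766478e+00,  1.64162141e+00, -1.60106574e-03]), 'contact_force': array([ 0.16995936, -0.15298379, -0.0503591 ]), 'wrist_torque': array([-0.02472431, -0.03081926, -0.01390015]), 'finger_gap': 0.09394082303873837}
side {'fx': 403.06270099235667, 'fy': 403.06270099235667, 'cx': 280.75434486873337, 'cy': 199.95869387588468, 'R': array([[ 0.99632622, -0.08342544,  0.01934565],
       [-0.04275274, -0.6802634 , -0.73171983],
       [ 0.07420418,  0.72820458, -0.68133093]]), 't': array([-0.56171565,  0.12032004,  0.88486109])}
top {'fx': 477.2892034613771, 'fy': 477.2892034613771, 'cx': 279.99758023677254, 'cy': 208.4352635376724, 'R': array([[ 0.0562513 , -0.99841511, -0.00175195],
       [-0.97771214, -0.05472921, -0.20269113],
       [ 0.202274  ,  0.01311455, -0.97924115]]), 't': array([0.04023767, 0.57180172, 1.20704874])}
wrist {'fx': 352.35763712163987, 'fy': 352.35763712163987, 'cx': 280.54241396861295, 'cy': 207.48782086534874, 'R': array([[ 4.53065811e-01,  8.91476610e-01, -9.08231221e-04],
       [ 8.66983028e-01, -4.40380060e-01,  2.33250576e-01],
       [ 2.07537466e-01, -1.06465282e-01, -9.72416240e-01]]), 't': array([-0.6754154 , -0.02522031,  0.38923579])}
```

View pics/side0.png

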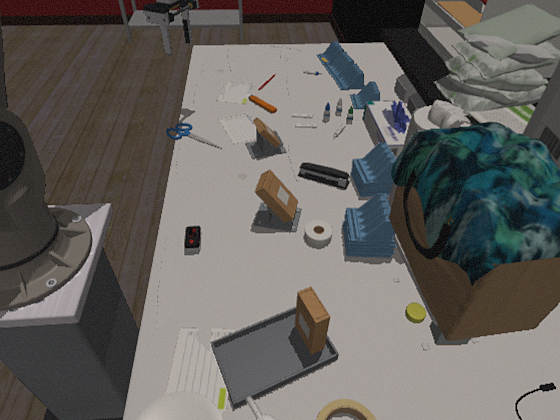

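View pics/top0.png

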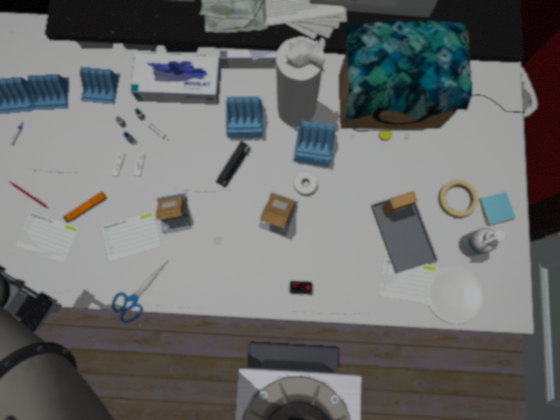

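View pics/wrist0.png

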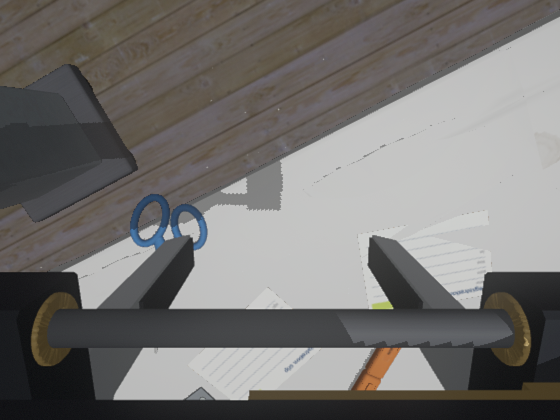

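The pictures show the larger carton at about (278,212) in top, the slim one at (172,207), and the tray with the twin at (402,203). The tool always points down, so I plan to grip across the 66 mm width and pivot the carton upright. Next I'll measure.

```bash
python3 - <<'E'
import cv2
import numpy as np
t=cv2.imread("pics/top0.png"); s=cv2.imread("pics/side0.png")
a=cv2.resize(t[175:255,235:335],None,fx=4,fy=4,interpolation=cv2.INTER_CUBIC)
b=cv2.resize(t[180:280,360:460],None,fx=4,fy=4,interpolation=cv2.INTER_CUBIC)[:400]
c=cv2.resize(s[160:240,240:340],None,fx=4,fy=4,interpolation=cv2.INTER_CUBIC)
cv2.imwrite("pics/z1.png",np.hstack([a,c])); 
d=cv2.resize(s[280:410,200:345],None,fx=2.75,fy=2.75,interpolation=cv2.INTER_CUBIC)
d=d[:357]; d=np.pad(d,((0,400-d.shape[0]),(0,400-d.shape[1]) ,(0,0)))
cv2.imwrite("pics/z2.png",np.hstack([b,d]))
E
```

```text
(no output)
```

View pics/z1.png

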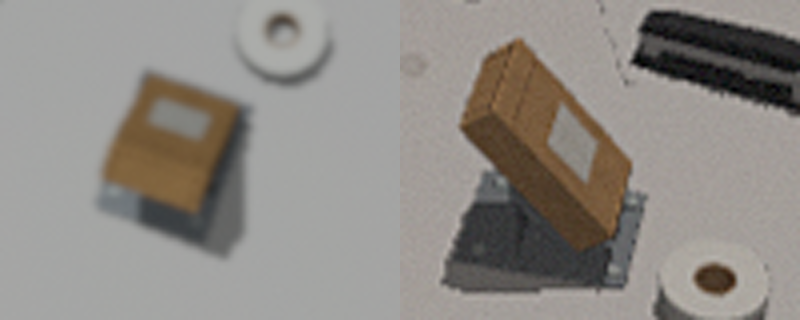

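View pics/z2.png

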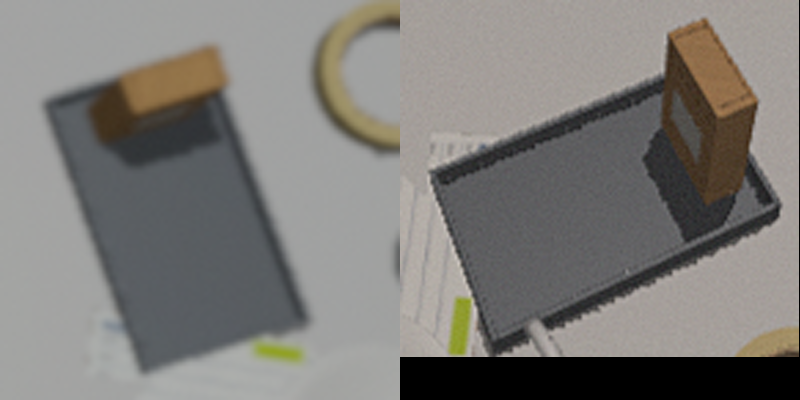

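```bash
cat > h.py <<'E'
import numpy as np,cv2
from plant import *
def tri(p,q,a="top",b="side"):
    P=[]
    for n in (a,b):
        c=get_calibration(n); P.append(np.array([[c['fx'],0,c['cx']],[0,c['fy'],c['cy']],[0,0,1]])@np.c_[c['R'],c['t']])
    X=cv2.triangulatePoints(P[0],P[1],np.float64(p).reshape(2,1),np.float64(q).reshape(2,1)).ravel(); X=X[:3]/X[3]
    r=[np.linalg.norm((M@np.r_[X,1])[:2]/(M@np.r_[X,1])[2]-u) for M,u in zip(P,(p,q))]
    return X,max(r)
def plane(n,p,z):
    c=get_calibration(n); d=c['R'].T@np.array([(p[0]-c['cx'])/c['fx'],(p[1]-c['cy'])/c['fy'],1]); o=-c['R'].T@c['t']
    return o+d*(z-o[2])/d[2]
E
python3 - <<'E'
from h import *
np.set_printoptions(precision=4,suppress=True)
T=lambda x,y:(x/4+235-.4,y/4+175-.4); S=lambda x,y:((x-400)/4+240-.4,y/4+160-.4)
pts=dict(A=((115,150),(520,40)),B=((213,185),(492,120)),C=((145,72),(630,165)),D=((243,103),(612,238)),E=((105,178),(488,57)),F=((195,210),(462,125)))
R={}
for k,(a,b) in pts.items():
    X,r=tri(T(*a),S(*b)); R[k]=X; print(k,X,round(r,2))
n=np.linalg.norm
print("widths",n(R['A']-R['B']),n(R['C']-R['D']),n(R['E']-R['F']),"tall",n(R['A']-R['C']),n(R['B']-R['D']),"thick",n(R['A']-R['E']),n(R['B']-R['F']))
print("ydir yaw",[np.degrees(np.arctan2(*(R[a]-R[b])[[1,0]])) for a,b in("AB","CD","EF")],"axis yaw",[np.degrees(np.arctan2(*(R[b]-R[a])[[1,0]])) for a,b in("AC","BD")])
T2=lambda x,y:(x/4+360-.4,y/4+180-.4); S2=lambda x,y:((x-400)/2.75+200-.4,y/2.75+280-.4)
W=[]
for a,b in [((120,75),(705,20)),((217,45),(757,100)),((228,82),(722,115)),((133,112),(668,35))]:
    X,r=tri(T2(*a),S2(*b)); W.append(X); print("tw",X,round(r,2), plane("top",T2(*a),.114),plane("side",S2(*b),.114))
for p in [(45,102),(308,322),(143,372)]: print("tray top",plane("top",T2(*p),.02))
for p in [(430,175),(498,352),(780,205)]: print("tray side",plane("side",S2(*p),.02))
E
```

```text
A [0.5443 0.1126 0.1227] 0.38
B [0.5258 0.05   0.1181] 0.06
C [0.6142 0.0998 0.0339] 1.2
D [0.5953 0.0322 0.0405] 1.02
E [0.5278 0.1185 0.1068] 0.38
F [0.5105 0.0603 0.1064] 0.39
widths 0.0655222337093481 0.07046374306398896 0.060637777745341376 tall 0.11373338362550371 0.10566847550313815 thick 0.02369856865617987 0.021848859473451585
ydir yaw [np.float64(73.50871642952275), np.float64(74.32994310232179), np.float64(73.45151628654939)] axis yaw [np.float64(-10.449410103611404), np.float64(-14.33652766730806)]
tw [ 0.5978 -0.2054  0.1141] 0.85 [ 0.5989 -0.2053  0.114 ] [ 0.5963 -0.2057  0.114 ]
tw [ 0.6202 -0.266   0.1174] 0.81 [ 0.622  -0.2669  0.114 ] [ 0.6195 -0.2642  0.114 ]
tw [ 0.5974 -0.2734  0.1157] 0.31 [ 0.5982 -0.2739  0.114 ] [ 0.5972 -0.2726  0.114 ]
tw [ 0.5739 -0.2141  0.1132] 1.25 [ 0.5753 -0.2138  0.114 ] [ 0.5717 -0.2151  0.114 ]
tray top [ 0.5998 -0.175   0.02  ]
tray top [ 0.4592 -0.3531  0.02  ]
tray top [ 0.4198 -0.2433  0.02  ]
tray side [ 0.4164 -0.2479  0.02  ]
tray side [ 0.4603 -0.3604  0.02  ]
tray side [ 0.6406 -0.2849  0.02  ]
```

Measured: the carton centre is about (0.560, 0.077, 0.070), yaw −15.5°. Heights match the predictions: top edge 0.120 vs 0.121, bottom edge 0.037. The tray x yaw is about 20.5° and tray_space about (0.517, −0.269).

Request:
apply_moves --series '[{"roll":-0.84},{"roll":-0.84},{"roll":-0.84}]' --jaw 1

```text
validation failed for argument at $.se...
```

Request:
apply_moves --series '[{"tx":-0.91,"ty":0.75},{"tx":-0.91,"ty":0.75},{"tx":-0.91,"ty":0.75},{"tx":-0.91,"ty":0.75},{"tx":-0.91,"ty":0.75},{"tx":-0.91,"ty":0.75},{"tx":-0.91,"ty":0.75},{"tx":-0.91,"ty":0.75},{"tx":-0.91,"ty":0.75},{"tx":-0.91,"ty":0.75},{"tx":-0.91,"ty":0.75},{"tx":-0.91,"ty":0.75}]'

```text
validation failed for argument at $.se...
```

Request:
apply_moves --series '[{},{},{}]'

```text
validation failed for argument at $.se...
```

```bash
cat >> h.py <<'E'
from scipy.spatial.transform import Rotation as Ro
def to(target,yaw=None):
    "share rows needed, total mm in tool axes"
    s=sense(); R=Ro.from_rotvec(s['tcp_rot']).as_matrix()
    print("t",s['t'],"tcp",s['tcp_pos'].round(4),"toolx yaw",np.degrees(np.arctan2(R[1,0],R[0,0])).round(2),"z",R[:,2].round(3),"gap",round(s['finger_gap'],4),"F",s['contact_force'].round(2))
    d=R.T@(np.array(target)-s['tcp_pos']); print("tool mm",(d*1000).round(1),"shares",(d/.04).round(2))
E
python3 - <<'E'
from h import *
to([.537,.0827,.0786])
cv2.imwrite("pics/w1.png",cv2.cvtColor(capture("wrist"),cv2.COLOR_RGB2BGR))
E
```

```text
t 0.15 tcp [0.306  0.6013 0.205 ] toolx yaw 63.02 z [-0.    -0.001 -1.   ] gap 0.0939 F [ 0.68  0.43 -0.03]
tool mm [-357.2  441.   126.7] shares [-8.93 11.03  3.17]
```

View pics/w1.png

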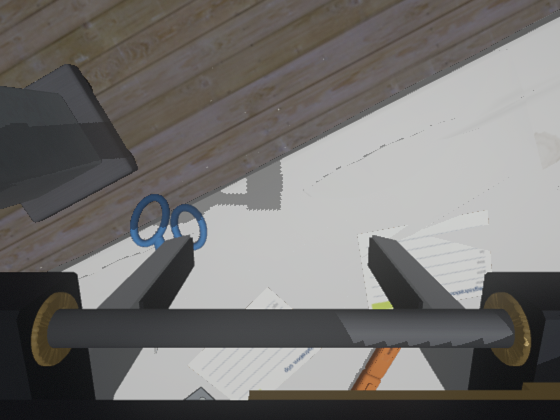

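The picture is unchanged, because all the calls were refused; perhaps each row needs all four numbers.

Request:
apply_moves --series '[{"tx":0,"ty":0,"tz":0,"roll":-0.84},{"tx":0,"ty":0,"tz":0,"roll":-0.84},{"tx":0,"ty":0,"tz":0,"roll":-0.84}]' --jaw 1

```text
t: 0.5
tcp_pos: [0.3061, 0.6014, 0.2053]
tcp_rot: [2.497, 1.907, -0.001]
contact_force: [0.2, -0.3, -0.8]
finger_gap: 0.094
```

Request:
apply_moves --series '[{"tx":-0.91,"ty":0.75,"tz":0,"roll":0},{"tx":-0.91,"ty":0.75,"tz":0,"roll":0},{"tx":-0.91,"ty":0.75,"tz":0,"roll":0},{"tx":-0.91,"ty":0.75,"tz":0,"roll":0},{"tx":-0.91,"ty":0.75,"tz":0,"roll":0},{"tx":-0.91,"ty":0.75,"tz":0,"roll":0},{"tx":-0.91,"ty":0.75,"tz":0,"roll":0},{"tx":-0.91,"ty":0.75,"tz":0,"roll":0},{"tx":-0.91,"ty":0.75,"tz":0,"roll":0},{"tx":-0.91,"ty":0.75,"tz":0,"roll":0},{"tx":-0.91,"ty":0.75,"tz":0,"roll":0},{"tx":0,"ty":0,"tz":0,"roll":0}]'

```text
t: 1.7
tcp_pos: [0.5197, 0.1215, 0.2057]
tcp_rot: [2.505, 1.892, -0.0]
contact_force: [-0.2, 0.9, -0.2]
finger_gap: 0.094
```

```bash
python3 - <<'E'
from h import *
to([.537,.0827,.0786])
cv2.imwrite("pics/w2.png",cv2.cvtColor(capture("wrist"),cv2.COLOR_RGB2BGR))
E
```

```text
t 1.7 tcp [0.5197 0.1215 0.2057] toolx yaw 74.13 z [ 0.001 -0.002 -1.   ] gap 0.094 F [-0.15  0.91 -0.25]
tool mm [-32.4  27.1 127.2] shares [-0.81  0.68  3.18]
```

View pics/w2.png

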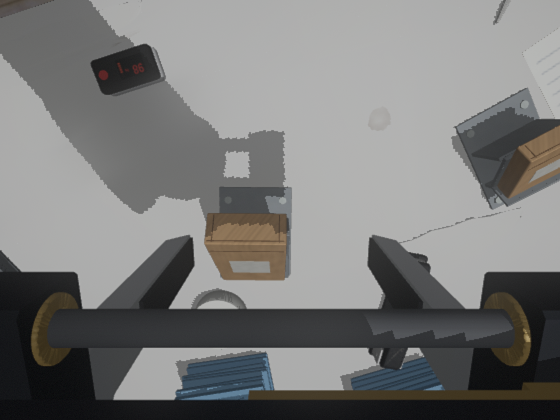

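The wrist view shows the carton square to the jaws: top −x edge (206,214)–(287,214), top +x edge (207,238)–(287,241), bottom edge at row 280. I'll cross-check the position by casting these onto known heights.

```bash
python3 - <<'E'
from h import *
for a,b,z in [((206,214),(287,214),.103),((207,238),(287,241),.121),((217,280),(285,280),.037)]:
    A=plane("wrist",a,z);B=plane("wrist",b,z); print(((A+B)/2).round(4),np.linalg.norm(A-B).round(4),np.degrees(np.arctan2(*(B-A)[[1,0]])).round(1))
E
```

```text
[0.5176 0.0967 0.103 ] 0.0668 74.3
[0.5335 0.094  0.121 ] 0.0629 72.1
[0.6032 0.069  0.037 ] 0.0725 74.3
```

The wrist and top/side estimates disagree by about 10 mm across, so I'll zoom in to settle it.

```bash
python3 - <<'E'
import cv2
import numpy as np
t=cv2.imread("pics/top0.png"); s=cv2.imread("pics/side0.png"); w=cv2.imread("pics/w2.png")
f=lambda im,x,y,n=50:cv2.resize(im[y:y+n,x:x+n],(400,400),interpolation=cv2.INTER_NEAREST)
im=np.hstack([f(t,252,182),f(s,250,165,60)]); cv2.imwrite("pics/z3.png",im)
cv2.imwrite("pics/z4.png",f(w,190,190,110))
# colour mask contour
for n,i,roi in (("top",t,(240,180,310,250)),("side",s,(240,160,320,240)),("wrist",w,(190,190,310,300))):
    h=cv2.cvtColor(i,cv2.COLOR_BGR2HSV); m=cv2.inRange(h,(5,70,40),(25,255,255)); M=np.zeros_like(m); x0,y0,x1,y1=roi; M[y0:y1,x0:x1]=m[y0:y1,x0:x1]
    M=cv2.morphologyEx(M,cv2.MORPH_CLOSE,np.ones((5,5)))
    c=max(cv2.findContours(M,0,1)[0],key=cv2.contourArea); hull=cv2.convexHull(c)
    print(n,cv2.contourArea(c),cv2.approxPolyDP(hull,1.5,True).reshape(-1,2).tolist())
E
```

```text
top 678.5 [[272, 194], [293, 201], [293, 206], [284, 227], [261, 219], [262, 213]]
side 1182.5 [[268, 170], [273, 173], [297, 200], [293, 218], [284, 222], [255, 191], [261, 175]]
wrist 4818.5 [[207, 215], [209, 213], [284, 214], [286, 236], [283, 279], [223, 278], [205, 244]]
```

View pics/z3.png

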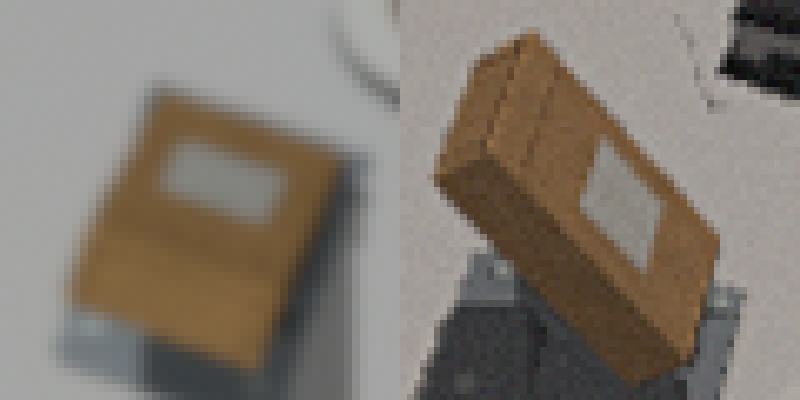

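View pics/z4.png

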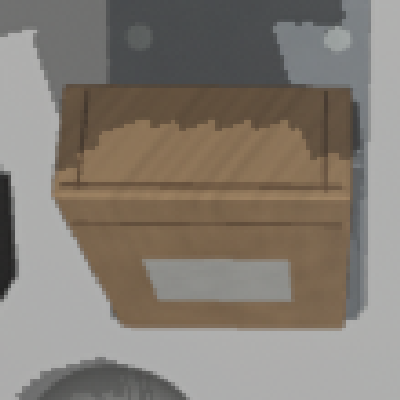

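```bash
python3 - <<'E'
from h import *
from scipy.optimize import least_squares
ob={"wrist":dict(F=(207,213.6),E=(286.3,213.6),B=(204.3,243.6),A=(286.3,243.6),D=(223,279.4),C=(284.9,279.4)),
"side":dict(A=(269.5,170.2),B=(262.75,187.5),C=(297.7,201),D=(293.5,219.3),E=(261.2,175.8),F=(255.5,192)),
"top":dict(C=(271.75,193.5),D=(294.75,201.4),E=(261,219.5),F=(284.75,228))}
L=dict(A=(14,33,55),B=(14,-33,55),C=(14,33,-55),D=(14,-33,-55),E=(-14,33,55),F=(-14,-33,55))
cal={n:get_calibration(n) for n in ob}
def res(p,views,full=False):
    R=Ro.from_euler('ZY',[p[3],p[4]]).as_matrix(); o=[]
    for n in views:
        c=cal[n]
        for k,u in ob[n].items():
            X=c['R']@(R@(np.array(L[k])/1000)+p[:3])+c['t']; o+=[c['fx']*X[0]/X[2]+c['cx']-u[0]-.0,c['fy']*X[1]/X[2]+c['cy']-u[1]]
    return np.array(o)
for v in (["top","side"],["wrist"],["top","side","wrist"]):
    r=least_squares(res,[.56,.076,.07,-.27,-.7],args=(v,)); print(v,r.x[:3].round(4),np.degrees(r.x[3:]).round(1),"rms",np.sqrt(np.mean(r.fun**2)).round(2))
E
```

```text
['top', 'side'] [0.5606 0.0766 0.0698] [-15.1 -39. ] rms 0.7
['wrist'] [0.5621 0.0837 0.0642] [-15.8 -39.7] rms 0.51
['top', 'side', 'wrist'] [0.5622 0.0831 0.0634] [-15.9 -39.8] rms 1.12
```

```bash
python3 - <<'E'
from h import *
to([.5387,.0862,.0786])
E
```

```text
t 1.75 tcp [0.5186 0.1247 0.2055] toolx yaw 74.28 z [ 0.    -0.001 -1.   ] gap 0.0942 F [-0.7   1.04  0.49]
tool mm [-31.5  29.7 126.9] shares [-0.79  0.74  3.17]
```

The arm was still settling by about 3 mm when that picture was taken, which explains most of the gap; I'll use y ≈ 0.078. Now descending.

Request:
apply_moves --series '[{"tx":-0.4,"ty":0.37,"tz":0,"roll":0},{"tx":-0.42,"ty":0.37,"tz":0,"roll":0},{"tx":0,"ty":0,"tz":0,"roll":0},{"tx":0,"ty":0,"tz":0.6,"roll":0},{"tx":0,"ty":0,"tz":0.6,"roll":0},{"tx":0,"ty":0,"tz":0.5,"roll":0},{"tx":0,"ty":0,"tz":0.3,"roll":0},{"tx":0,"ty":0,"tz":0,"roll":0},{"tx":0,"ty":0,"tz":0,"roll":0}]'

```text
t: 2.65
tcp_pos: [0.5378, 0.0888, 0.126]
tcp_rot: [2.499, 1.904, 0.0]
contact_force: [0.5, -0.4, 0.2]
finger_gap: 0.0942
```

```bash
python3 - <<'E'
from h import *
to([.5387,.0845,.0786])
cv2.imwrite("pics/w3.png",cv2.cvtColor(capture("wrist"),cv2.COLOR_RGB2BGR))
to([.5387,.0845,.0786])
E
```

```text
t 2.65 tcp [0.5378 0.0888 0.126 ] toolx yaw 74.6 z [ 0.  0. -1.] gap 0.0942 F [ 0.53 -0.36  0.17]
tool mm [-3.9  2.  47.4] shares [-0.1   0.05  1.18]
t 2.7 tcp [0.538  0.0887 0.1263] toolx yaw 74.59 z [ 0.001  0.    -1.   ] gap 0.0937 F [ 0.38 -0.67  0.61]
tool mm [-3.9  1.7 47.7] shares [-0.1   0.04  1.19]
```

View pics/w3.png

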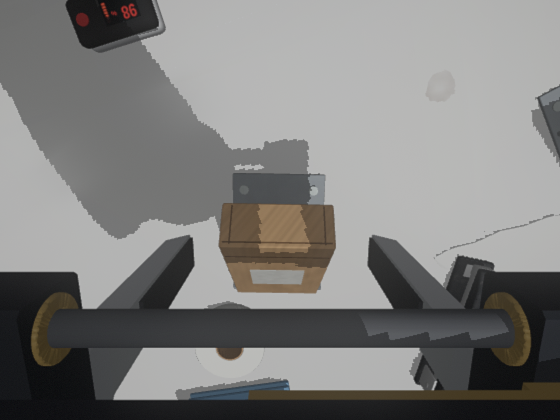

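The wrist view shows the carton at columns 220–335, between fingertips at 192 and 370, and square to them. Only a small correction is needed.

Request:
apply_moves --series '[{"tx":-0.06,"ty":0.04,"tz":0,"roll":0},{"tx":0,"ty":0,"tz":0.4,"roll":0},{"tx":0,"ty":0,"tz":0.4,"roll":0},{"tx":0,"ty":0,"tz":0.3,"roll":0},{"tx":0,"ty":0,"tz":0.08,"roll":0},{"tx":0,"ty":0,"tz":0,"roll":0},{"tx":0,"ty":0,"tz":0,"roll":0}]'

```text
t: 3.4
tcp_pos: [0.5389, 0.0855, 0.0789]
tcp_rot: [2.499, 1.903, 0.001]
contact_force: [-0.2, -0.0, -0.0]
finger_gap: 0.094
```

Request:
apply_moves --series '[{"tx":0,"ty":0,"tz":0,"roll":0},{"tx":0,"ty":0,"tz":0,"roll":0},{"tx":0,"ty":0,"tz":0,"roll":0},{"tx":0,"ty":0,"tz":0,"roll":0},{"tx":0,"ty":0,"tz":0,"roll":0},{"tx":0,"ty":0,"tz":0,"roll":0},{"tx":0,"ty":0,"tz":0,"roll":0},{"tx":0,"ty":0,"tz":0,"roll":0}]' --jaw 0.5 --newtons 15

```text
t: 4.2
tcp_pos: [0.5386, 0.0856, 0.0784]
tcp_rot: [-2.499, -1.903, -0.0]
contact_force: [-2.0, 0.8, 5.6]
finger_gap: 0.0661
```

```bash
python3 - <<'E'
from h import *
to([.5387,.0845,.0786])
cv2.imwrite("pics/w4.png",cv2.cvtColor(capture("wrist"),cv2.COLOR_RGB2BGR))
cv2.imwrite("pics/s4.png",cv2.cvtColor(capture("side"),cv2.COLOR_RGB2BGR)[120:300,180:380].repeat(3,0).repeat(3,1))
E
```

```text
t 4.2 tcp [0.5386 0.0856 0.0784] toolx yaw 74.57 z [ 0.  0. -1.] gap 0.0661 F [-1.98  0.78  5.61]
tool mm [-1.1  0.4 -0.2] shares [-0.03  0.01 -0.  ]
```

View pics/s4.png

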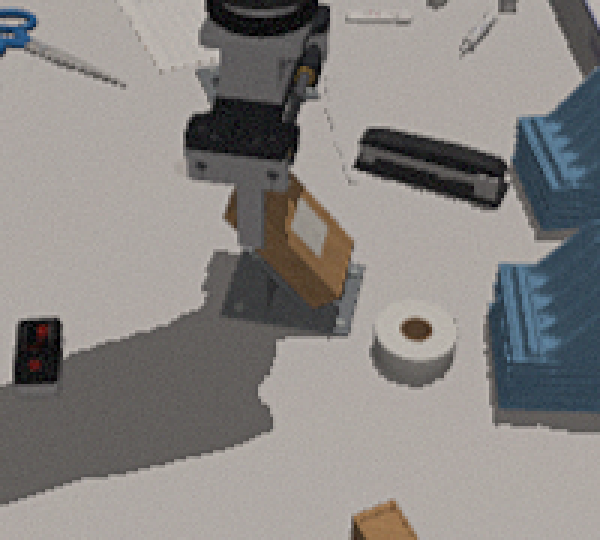

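Side view: the fingers straddle the carton's upper part, and the gap of 66.1 mm equals its width. I'll slide it out along its own axis.

Request:
apply_moves --series '[{"tx":0,"ty":-0.16,"tz":-0.19,"roll":0},{"tx":0,"ty":-0.32,"tz":-0.38,"roll":0},{"tx":0,"ty":-0.32,"tz":-0.38,"roll":0},{"tx":0,"ty":-0.32,"tz":-0.38,"roll":0},{"tx":0,"ty":-0.32,"tz":-0.38,"roll":0},{"tx":0,"ty":0,"tz":-0.5,"roll":0},{"tx":0,"ty":0,"tz":-0.5,"roll":0},{"tx":0,"ty":0,"tz":-0.5,"roll":0},{"tx":0,"ty":0,"tz":0,"roll":0},{"tx":0,"ty":0,"tz":0,"roll":0}]'

```text
t: 5.3
tcp_pos: [0.4825, 0.1008, 0.2066]
tcp_rot: [-2.499, -1.903, -0.0]
contact_force: [0.8, 0.2, -1.7]
finger_gap: 0.0656
```

```bash
python3 - <<'E'
from h import *
to([.5387,.0845,.0786])
cv2.imwrite("pics/s5.png",cv2.cvtColor(capture("side"),cv2.COLOR_RGB2BGR)[80:280,160:360].repeat(3,0).repeat(3,1))
E
```

```text
t 5.3 tcp [0.4825 0.1008 0.2066] toolx yaw 74.58 z [ 0.  0. -1.] gap 0.0656 F [ 0.77  0.24 -1.72]
tool mm [ -0.8  58.5 128. ] shares [-0.02  1.46  3.2 ]
```

View pics/s5.png

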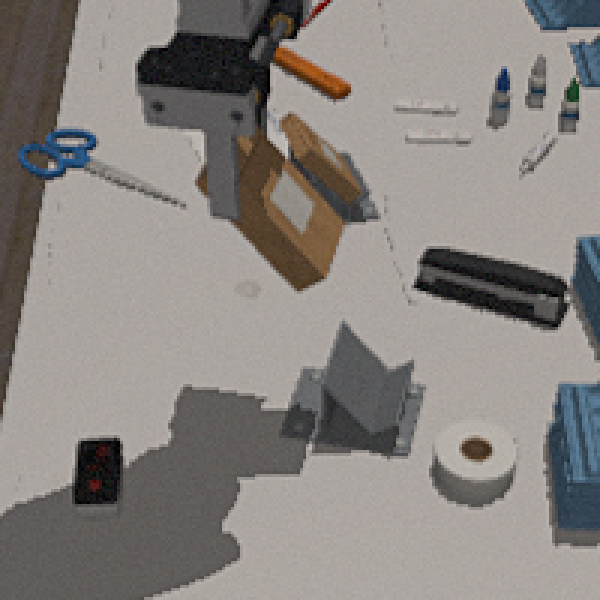

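The carton is out, still tilted about 40° and firmly held; the slim one is undisturbed. I'll roll to the tray's yaw (tool x to 110.5°), then carry.

Request:
apply_moves --series '[{"tx":0,"ty":0,"tz":0,"roll":-0.78},{"tx":0,"ty":0,"tz":0,"roll":-0.78},{"tx":0,"ty":0,"tz":0,"roll":-0.78},{"tx":0,"ty":0,"tz":0,"roll":-0.78},{"tx":0,"ty":0,"tz":0,"roll":-0.78},{"tx":0,"ty":0,"tz":0,"roll":-0.78},{"tx":0,"ty":0,"tz":0,"roll":-0.78},{"tx":0,"ty":0,"tz":0,"roll":-0.78},{"tx":0,"ty":0,"tz":0,"roll":0},{"tx":0,"ty":0,"tz":0,"roll":0}]'

```text
t: 6.35
tcp_pos: [0.4825, 0.1007, 0.2059]
tcp_rot: [-1.954, -2.459, 0.002]
contact_force: [0.3, -0.5, -1.9]
finger_gap: 0.0658
```

```bash
python3 - <<'E'
from h import *
to([.506,-.2736,.2066])
E
```

```text
t 6.35 tcp [0.4825 0.1007 0.2059] toolx yaw 103.06 z [-0.001 -0.001 -1.   ] gap 0.0658 F [ 0.29 -0.47 -1.94]
tool mm [-369.9  -61.7   -0.5] shares [-9.25 -1.54 -0.01]
```

Request:
apply_moves --series '[{"tx":0,"ty":0,"tz":0,"roll":-0.55},{"tx":0,"ty":0,"tz":0,"roll":-0.55},{"tx":0,"ty":0,"tz":0,"roll":-0.55},{"tx":0,"ty":0,"tz":0,"roll":0},{"tx":0,"ty":0,"tz":0,"roll":0}]'

```text
t: 6.85
tcp_pos: [0.4828, 0.1008, 0.2064]
tcp_rot: [-1.788, -2.583, 0.001]
contact_force: [0.3, 0.5, -0.6]
finger_gap: 0.066
```

```bash
python3 - <<'E'
from h import *
to([.506,-.2736,.2066])
print(sense()['joint_positions'])
E
```

```text
t 6.85 tcp [0.4828 0.1008 0.2064] toolx yaw 110.6 z [-0. -0. -1.] gap 0.066 F [ 0.32  0.54 -0.64]
tool mm [-3.586e+02 -1.100e+02 -1.000e-01] shares [-8.96 -2.75 -0.  ]
[-0.55842004  0.12366277  0.24281437  2.01415192 -0.03500141  1.00810505
  1.6316708 ]
```

Request:
apply_moves --series '[{"tx":-0.4,"ty":-0.12,"tz":0,"roll":0},{"tx":-0.86,"ty":-0.26,"tz":0,"roll":0},{"tx":-0.86,"ty":-0.26,"tz":0,"roll":0},{"tx":-0.86,"ty":-0.26,"tz":0,"roll":0},{"tx":-0.86,"ty":-0.26,"tz":0,"roll":0},{"tx":-0.86,"ty":-0.27,"tz":0,"roll":0},{"tx":-0.86,"ty":-0.27,"tz":0,"roll":0},{"tx":-0.86,"ty":-0.27,"tz":0,"roll":0},{"tx":-0.86,"ty":-0.27,"tz":0,"roll":0},{"tx":-0.86,"ty":-0.27,"tz":0,"roll":0},{"tx":-0.82,"ty":-0.24,"tz":0,"roll":0},{"tx":0,"ty":0,"tz":0,"roll":0}]'

```text
t: 8.05
tcp_pos: [0.5062, -0.2779, 0.2066]
tcp_rot: [1.794, 2.578, -0.003]
contact_force: [0.1, 1.4, -2.2]
finger_gap: 0.0655
```

Request:
apply_moves --series '[{"tx":0,"ty":0,"tz":0,"roll":0},{"tx":0,"ty":0,"tz":0,"roll":0}]'

```text
t: 8.25
tcp_pos: [0.507, -0.2724, 0.2064]
tcp_rot: [-1.785, -2.584, -0.0]
contact_force: [-0.1, 0.2, -1.1]
finger_gap: 0.0657
```

```bash
python3 - <<'E'
from h import *
to([.506,-.2736,.095])
cv2.imwrite("pics/s6.png",cv2.cvtColor(capture("side"),cv2.COLOR_RGB2BGR)[220:420,160:380].repeat(3,0)[:600].repeat(3,1))
cv2.imwrite("pics/w6.png",cv2.cvtColor(capture("wrist"),cv2.COLOR_RGB2BGR))
E
```

```text
t 8.25 tcp [ 0.507  -0.2724  0.2064] toolx yaw 110.74 z [-0.  0. -1.] gap 0.0657 F [-0.13  0.18 -1.1 ]
tool mm [ -0.9  -1.4 111.4] shares [-0.02 -0.03  2.79]
```

View pics/s6.png

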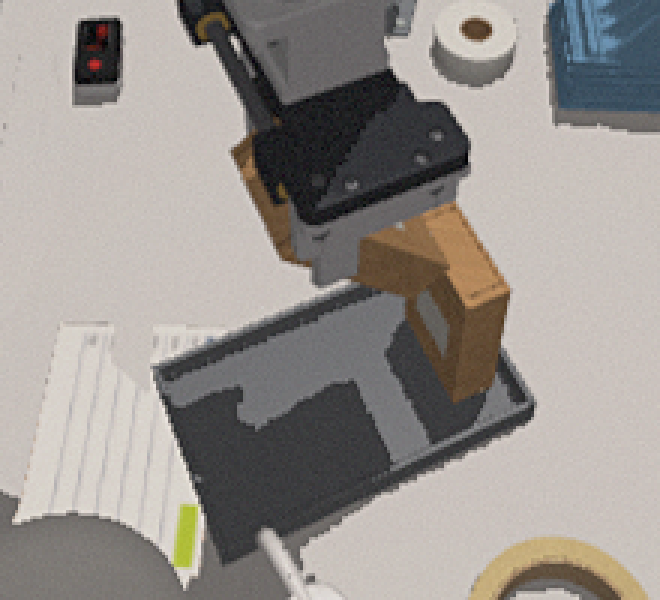

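View pics/w6.png

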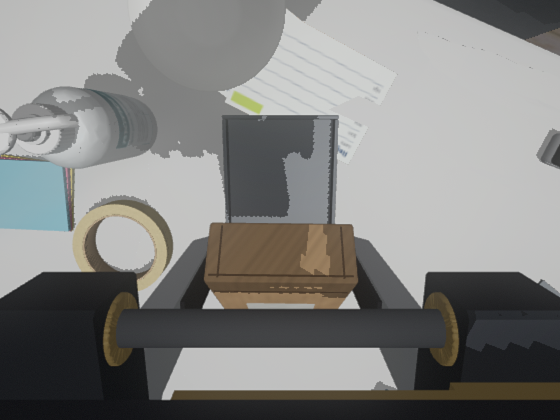

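The carton is centred over the tray (tray columns 222–338, carton 207–355) and parallel to it, with its bottom leaning toward the twin. I'll lower it to about 14 mm above the floor, backed off a bit from the twin.

Request:
apply_moves --series '[{"tx":0,"ty":-0.25,"tz":0.2,"roll":0},{"tx":0,"ty":0,"tz":0.5,"roll":0},{"tx":0,"ty":0,"tz":0.5,"roll":0},{"tx":0,"ty":0,"tz":0.5,"roll":0},{"tx":0,"ty":0,"tz":0.5,"roll":0},{"tx":0,"ty":0,"tz":0.5,"roll":0},{"tx":0,"ty":0,"tz":0.35,"roll":0},{"tx":0,"ty":0,"tz":0.15,"roll":0},{"tx":0,"ty":0,"tz":0,"roll":0},{"tx":0,"ty":0,"tz":0,"roll":0}]'

```text
t: 9.35
tcp_pos: [0.4979, -0.277, 0.0793]
tcp_rot: [1.785, 2.584, 0.0]
contact_force: [0.6, -0.0, -1.9]
finger_gap: 0.066
```

```bash
python3 - <<'E'
from h import *
to([.506,-.2736,.078])
cv2.imwrite("pics/s7.png",cv2.cvtColor(capture("side"),cv2.COLOR_RGB2BGR)[220:420,160:380].repeat(3,0)[:600].repeat(3,1))
E
```

```text
t 9.35 tcp [ 0.4979 -0.277   0.0793] toolx yaw 110.73 z [ 0.001 -0.    -1.   ] gap 0.066 F [ 0.56 -0.01 -1.88]
tool mm [0.3 8.8 1.3] shares [0.01 0.22 0.03]
```

View pics/s7.png

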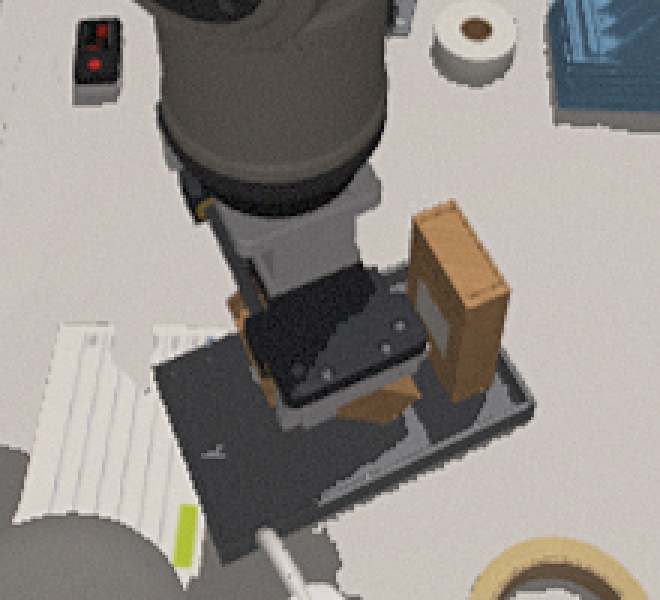

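Now I'll loosen the grip and push the carton's foot against the twin, so that it pivots in the grip.

Request:
apply_moves --series '[{"tx":0,"ty":0.25,"tz":0,"roll":0},{"tx":0,"ty":0.25,"tz":0,"roll":0},{"tx":0,"ty":0.2,"tz":0,"roll":0},{"tx":0,"ty":0.15,"tz":0,"roll":0},{"tx":0,"ty":0.15,"tz":0,"roll":0},{"tx":0,"ty":0.15,"tz":0,"roll":0},{"tx":0,"ty":0,"tz":0,"roll":0}]' --newtons 6

```text
t: 10.1
tcp_pos: [0.5415, -0.2601, 0.0786]
tcp_rot: [1.784, 2.586, 0.0]
contact_force: [0.6, 0.2, -0.4]
finger_gap: 0.0664
```

```bash
python3 - <<'E'
from h import *
to([.5726,-.2487,.078])
cv2.imwrite("pics/s8.png",cv2.cvtColor(capture("side"),cv2.COLOR_RGB2BGR)[220:420,160:380].repeat(3,0)[:600].repeat(3,1))
cv2.imwrite("pics/w8.png",cv2.cvtColor(capture("wrist"),cv2.COLOR_RGB2BGR))
E
```

```text
t 10.1 tcp [ 0.5415 -0.2601  0.0786] toolx yaw 110.79 z [ 0. -0. -1.] gap 0.0664 F [ 0.57  0.21 -0.42]
tool mm [-0.4 33.1  0.6] shares [-0.01  0.83  0.02]
```

View pics/s8.png

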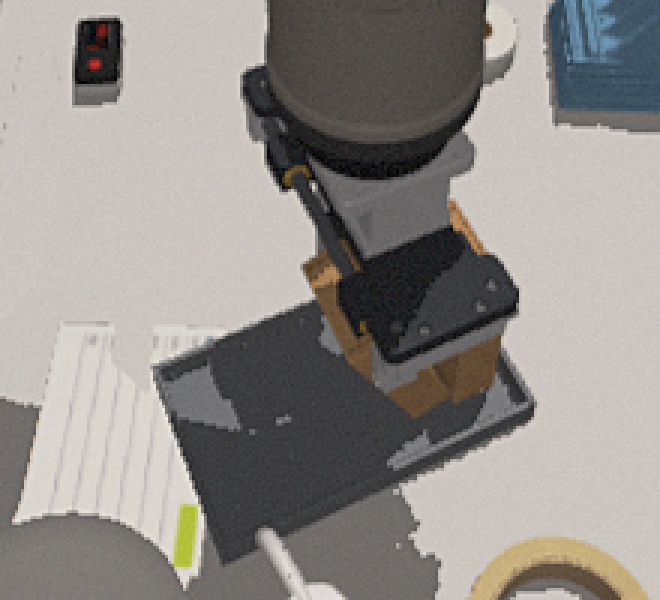

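View pics/w8.png

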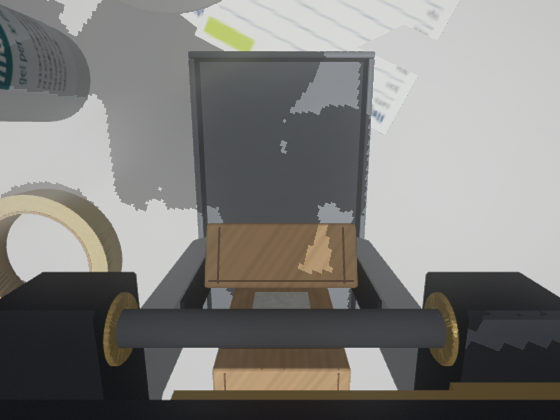

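The carton is now near the twin, its top face still at rows 224–286. I'll continue in small steps.

Request:
apply_moves --series '[{"tx":0,"ty":0.15,"tz":0,"roll":0},{"tx":0,"ty":0.15,"tz":0,"roll":0},{"tx":0,"ty":0.15,"tz":0,"roll":0},{"tx":0,"ty":0,"tz":0,"roll":0}]'

```text
t: 10.6
tcp_pos: [0.5585, -0.2536, 0.0786]
tcp_rot: [1.784, 2.586, 0.0]
contact_force: [-0.2, 0.2, -1.3]
finger_gap: 0.0659
```

```bash
python3 - <<'E'
from h import *
to([.5726,-.2487,.078])
cv2.imwrite("pics/s9.png",cv2.cvtColor(capture("side"),cv2.COLOR_RGB2BGR)[250:390,230:370].repeat(4,0)[:600].repeat(4,1))
cv2.imwrite("pics/w9.png",cv2.cvtColor(capture("wrist"),cv2.COLOR_RGB2BGR))
E
```

```text
t 10.6 tcp [ 0.5585 -0.2536  0.0786] toolx yaw 110.79 z [ 0. -0. -1.] gap 0.0659 F [-0.22  0.17 -1.27]
tool mm [-0.4 14.9  0.6] shares [-0.01  0.37  0.02]
```

View pics/s9.png

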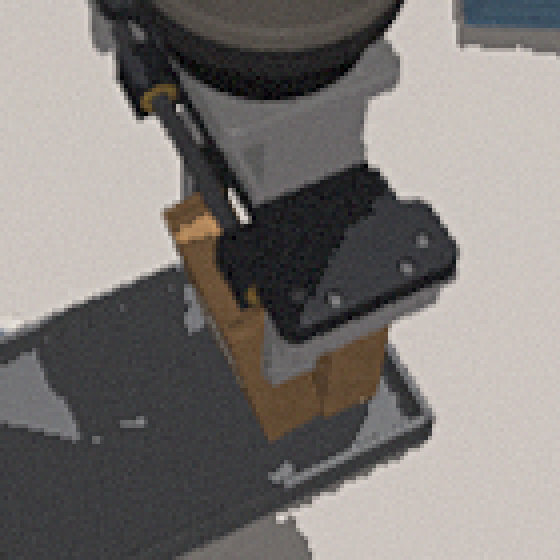

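View pics/w9.png

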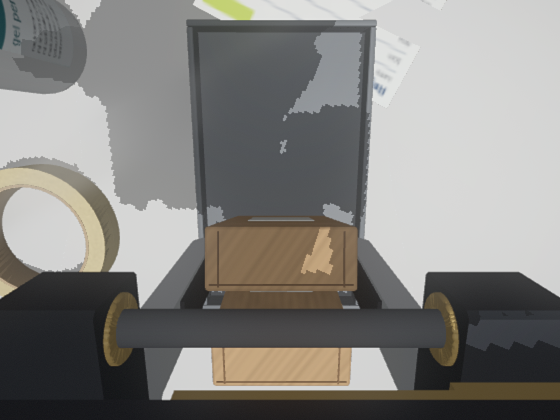

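The carton is pivoting: its back face and label are now visible in the wrist view. I'll continue to upright.

Request:
apply_moves --series '[{"tx":0,"ty":0.1,"tz":0,"roll":0},{"tx":0,"ty":0.1,"tz":0,"roll":0},{"tx":0,"ty":0.1,"tz":0,"roll":0},{"tx":0,"ty":0.05,"tz":0,"roll":0},{"tx":0,"ty":0,"tz":0,"roll":0}]'

```text
t: 11.2
tcp_pos: [0.5709, -0.249, 0.0786]
tcp_rot: [1.785, 2.585, 0.0]
contact_force: [-0.6, -0.3, -0.7]
finger_gap: 0.0659
```

```bash
python3 - <<'E'
from h import *
to([.5726,-.2487,.078])
cv2.imwrite("pics/s10.png",cv2.cvtColor(capture("side"),cv2.COLOR_RGB2BGR)[250:390,230:370].repeat(4,0)[:600].repeat(4,1))
cv2.imwrite("pics/w10.png",cv2.cvtColor(capture("wrist"),cv2.COLOR_RGB2BGR))
E
```

```text
t 11.2 tcp [ 0.5709 -0.249   0.0786] toolx yaw 110.76 z [ 0. -0. -1.] gap 0.0659 F [-0.63 -0.26 -0.71]
tool mm [-0.3  1.6  0.6] shares [-0.01  0.04  0.02]
```

View pics/s10.png

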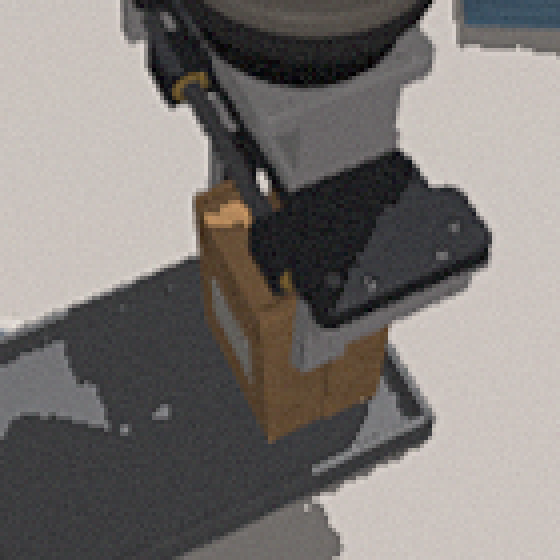

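View pics/w10.png

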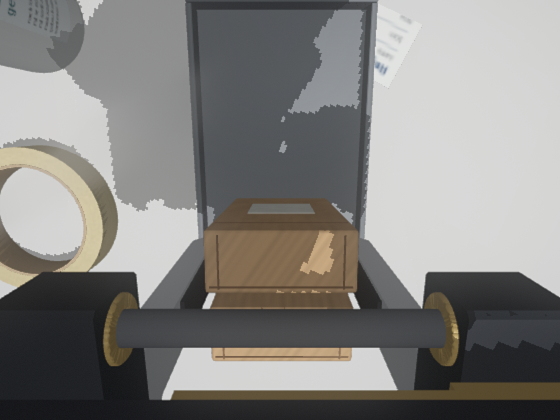

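Nearly upright. I'll nudge until flush (force check), then lower onto the floor.

Request:
apply_moves --series '[{"tx":0,"ty":0.06,"tz":0,"roll":0},{"tx":0,"ty":0.04,"tz":0,"roll":0},{"tx":0,"ty":0,"tz":0,"roll":0},{"tx":0,"ty":0,"tz":0,"roll":0}]'

```text
t: 11.7
tcp_pos: [0.5745, -0.2477, 0.0787]
tcp_rot: [1.785, 2.585, 0.0]
contact_force: [-0.1, -0.3, -1.0]
finger_gap: 0.0664
```

```bash
python3 - <<'E'
from h import *
to([.5726,-.2487,.078])
cv2.imwrite("pics/s11.png",cv2.cvtColor(capture("side"),cv2.COLOR_RGB2BGR)[250:390,230:370].repeat(4,0)[:600].repeat(4,1))
cv2.imwrite("pics/w11.png",cv2.cvtColor(capture("wrist"),cv2.COLOR_RGB2BGR))
E
```

```text
t 11.7 tcp [ 0.5745 -0.2477  0.0787] toolx yaw 110.75 z [ 0. -0. -1.] gap 0.0664 F [-0.14 -0.34 -0.97]
tool mm [-0.3 -2.1  0.7] shares [-0.01 -0.05  0.02]
```

View pics/w11.png

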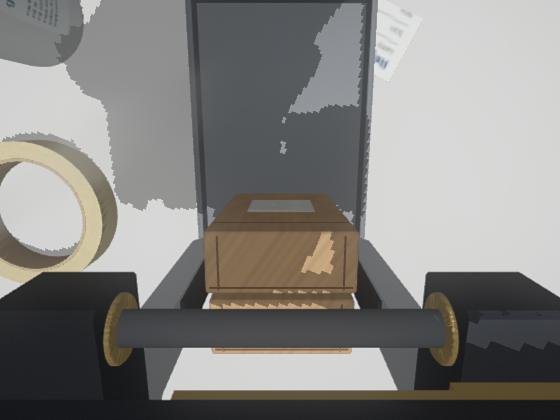

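View pics/s11.png

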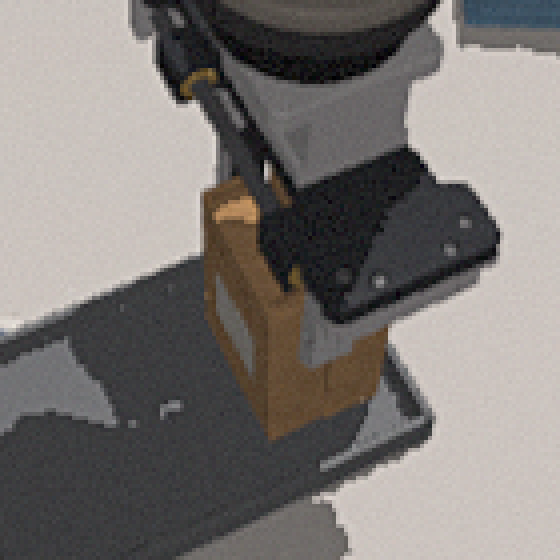

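```bash
cat >> h.py <<'E'
def proj(n,X):
    c=get_calibration(n); x=c['R']@np.array(X)+c['t']; return np.array([c['fx']*x[0]/x[2]+c['cx'],c['fy']*x[1]/x[2]+c['cy']])
E
python3 - <<'E'
from h import *
u=np.array([.937,.35]);v=np.array([-.35,.937]); G=sense()['tcp_pos'][:2]
for th in (0,5,10,15):
  t=np.radians(th)
  for sy in(-1,1):
    o=[]
    for lx,lz in((-14,19),(-14,-91)):
        h=lx*np.cos(t)-lz*np.sin(t); z=lx*np.sin(t)+lz*np.cos(t)
        X=np.r_[G+u*h/1000+v*sy*.033,.0976+z/1000]; p=proj("side",X); o.append(((p-[230,250])*4).round(0)); w=proj("wrist",X); o.append(w.round(0))
    print(th,sy,o)
E
```

```text
0 -1 [array([291., 311.]), array([202., 249.]), array([277., 439.]), array([235., 197.])]
0 1 [array([219., 182.]), array([358., 250.]), array([213., 315.]), array([326., 197.])]
5 -1 [array([287., 314.]), array([203., 245.]), array([293., 432.]), array([235., 207.])]
5 1 [array([215., 185.]), array([358., 245.]), array([228., 310.]), array([325., 207.])]
10 -1 [array([284., 318.]), array([203., 240.]), array([308., 425.]), array([236., 217.])]
10 1 [array([212., 188.]), array([357., 241.]), array([243., 303.]), array([325., 218.])]
15 -1 [array([280., 321.]), array([204., 236.]), array([324., 418.]), array([236., 228.])]
15 1 [array([209., 191.]), array([356., 237.]), array([258., 296.]), array([324., 228.])]
```

Comparing the edge slopes with the projections gives about 5° of tilt left in both views, so roughly 8 mm more push.

Request:
apply_moves --series '[{"tx":0,"ty":0.08,"tz":0,"roll":0},{"tx":0,"ty":0.06,"tz":0,"roll":0},{"tx":0,"ty":0.05,"tz":0,"roll":0},{"tx":0,"ty":0,"tz":0,"roll":0},{"tx":0,"ty":0,"tz":0,"roll":0}]'

```text
t: 12.3
tcp_pos: [0.5807, -0.245, 0.0784]
tcp_rot: [-1.785, -2.584, 0.001]
contact_force: [-4.7, 0.1, -0.2]
finger_gap: 0.0662
```

```bash
python3 - <<'E'
from h import *
to([.5726,-.2487,.078])
cv2.imwrite("pics/w12.png",cv2.cvtColor(capture("wrist"),cv2.COLOR_RGB2BGR)[150:400,150:410].repeat(2,0).repeat(2,1))
E
```

```text
t 12.3 tcp [ 0.5807 -0.245   0.0784] toolx yaw 110.73 z [-0.002  0.    -1.   ] gap 0.0662 F [-4.74  0.11 -0.25]
tool mm [-0.6 -8.9  0.4] shares [-0.01 -0.22  0.01]
```

View pics/w12.png

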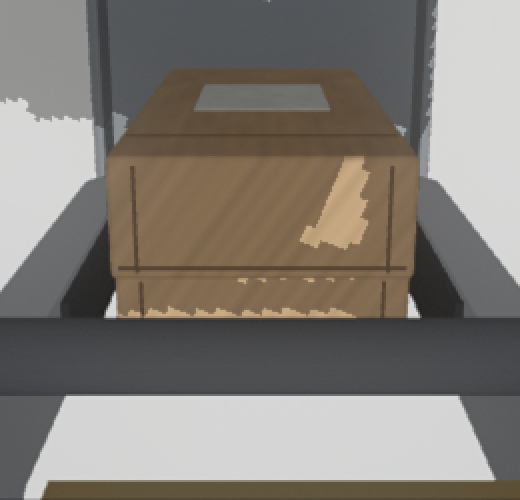

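Force of 4.7 N: the carton is flush with the twin and parallel to it. I'll back off about 15 mm and lower until the floor is felt.

Request:
apply_moves --series '[{"tx":0,"ty":-0.1,"tz":0,"roll":0},{"tx":0,"ty":-0.2,"tz":0,"roll":0},{"tx":0,"ty":-0.1,"tz":0,"roll":0},{"tx":0,"ty":0,"tz":0,"roll":0},{"tx":0,"ty":0,"tz":0.04,"roll":0},{"tx":0,"ty":0,"tz":0.02,"roll":0},{"tx":0,"ty":0,"tz":0,"roll":0},{"tx":0,"ty":0,"tz":0,"roll":0}]'

```text
t: 13.15
tcp_pos: [0.5666, -0.2507, 0.0762]
tcp_rot: [-1.785, -2.585, 0.0]
contact_force: [-0.6, 0.4, -2.3]
finger_gap: 0.066
```

```bash
python3 - <<'E'
from h import *
to([.5726,-.2487,.078])
cv2.imwrite("pics/s13.png",cv2.cvtColor(capture("side"),cv2.COLOR_RGB2BGR)[250:390,230:370].repeat(4,0)[:600].repeat(4,1))
cv2.imwrite("pics/w13.png",cv2.cvtColor(capture("wrist"),cv2.COLOR_RGB2BGR)[150:400,150:410].repeat(2,0).repeat(2,1))
u=np.array([.937,.35]);v=np.array([-.35,.937]); G=sense()['tcp_pos'][:2]
for th in (-5,0,5):
  t=np.radians(th)
  for sy in(-1,1):
    o=[]
    for lx,lz in((-14,19),(-14,-91)):
        h=lx*np.cos(t)-lz*np.sin(t); z=lx*np.sin(t)+lz*np.cos(t)
        X=np.r_[G+u*h/1000+v*sy*.033,sense()['tcp_pos'][2]+.019+z/1000]; o.append(((proj("side",X)-[230,250])*4).round(0)); o.append(((proj("wrist",X)-[150,150])*2).round(0))
    print(th,sy,o)
E
```

```text
t 13.15 tcp [ 0.5666 -0.2507  0.0762] toolx yaw 110.75 z [-0. -0. -1.] gap 0.066 F [-0.6   0.43 -2.25]
tool mm [-0.3  6.3 -1.8] shares [-0.01  0.16 -0.04]
-5 -1 [array([276., 319.]), array([103., 208.]), array([244., 455.]), array([169.,  72.])]
-5 1 [array([205., 189.]), array([417., 210.]), array([182., 329.]), array([353.,  73.])]
0 -1 [array([272., 322.]), array([104., 199.]), array([260., 449.]), array([170.,  93.])]
0 1 [array([201., 192.]), array([416., 200.]), array([197., 325.]), array([351.,  94.])]
5 -1 [array([268., 325.]), array([105., 189.]), array([276., 443.]), array([171., 114.])]
5 1 [array([198., 195.]), array([415., 191.]), array([212., 319.]), array([350., 115.])]
```

View pics/w13.png

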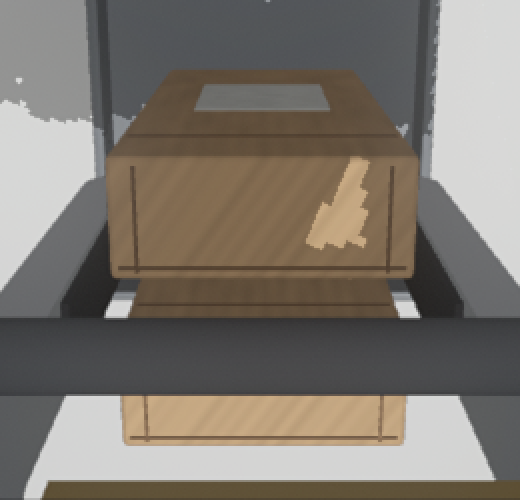

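View pics/s13.png

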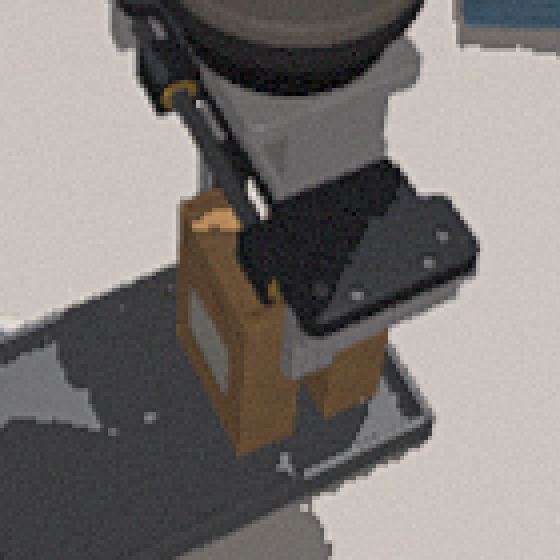

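Upright within about 2° and clear of the twin. Lowering in 1 mm steps.

Request:
apply_moves --series '[{"tx":0,"ty":0,"tz":0.025,"roll":0},{"tx":0,"ty":0,"tz":0,"roll":0},{"tx":0,"ty":0,"tz":0,"roll":0}]'

```text
t: 13.55
tcp_pos: [0.5665, -0.2507, 0.0752]
tcp_rot: [-1.785, -2.585, 0.0]
contact_force: [0.4, -0.5, -1.2]
finger_gap: 0.066
```

Request:
apply_moves --series '[{"tx":0,"ty":0,"tz":0.025,"roll":0},{"tx":0,"ty":0,"tz":0,"roll":0},{"tx":0,"ty":0,"tz":0,"roll":0}]'

```text
t: 13.85
tcp_pos: [0.5667, -0.2507, 0.0744]
tcp_rot: [1.785, 2.585, 0.0]
contact_force: [0.4, 0.7, 1.6]
finger_gap: 0.0661
```

Request:
apply_moves --series '[{"tx":0,"ty":0,"tz":0.025,"roll":0},{"tx":0,"ty":0,"tz":0,"roll":0},{"tx":0,"ty":0,"tz":0,"roll":0}]'

```text
t: 14.15
tcp_pos: [0.5668, -0.2508, 0.0736]
tcp_rot: [1.785, 2.585, 0.001]
contact_force: [0.1, 2.2, 5.5]
finger_gap: 0.0656
```

Floor contact is confirmed (5.5 N upward). Releasing.

Request:
apply_moves --series '[{"tx":0,"ty":0,"tz":0,"roll":0},{"tx":0,"ty":0,"tz":0,"roll":0},{"tx":0,"ty":0,"tz":0,"roll":0},{"tx":0,"ty":0,"tz":0,"roll":0},{"tx":0,"ty":0,"tz":0,"roll":0},{"tx":0,"ty":0,"tz":0,"roll":0}]' --jaw 0.95

```text
t: 14.75
tcp_pos: [0.5665, -0.2508, 0.0733]
tcp_rot: [-1.785, -2.585, 0.0]
contact_force: [0.1, 0.7, 0.3]
finger_gap: 0.0891
```

```bash
python3 - <<'E'
from h import *
to([.5726,-.2487,.078])
cv2.imwrite("pics/w14.png",cv2.cvtColor(capture("wrist"),cv2.COLOR_RGB2BGR))
E
```

```text
t 14.75 tcp [ 0.5665 -0.2508  0.0733] toolx yaw 110.74 z [-0. -0. -1.] gap 0.0891 F [0.1  0.74 0.3 ]
tool mm [-0.2  6.5 -4.7] shares [-0.01  0.16 -0.12]
```

View pics/w14.png

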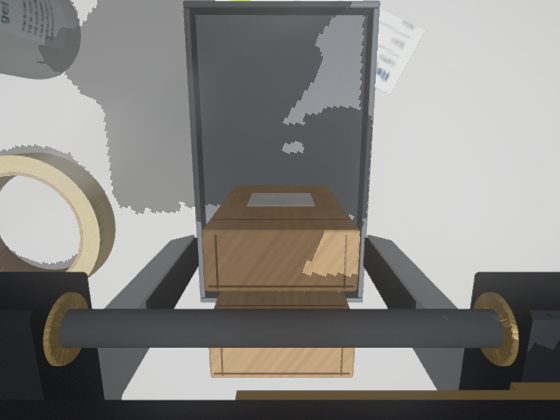

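The carton stands free between the open fingers (fingertips at columns 192 and 370, carton 202–359). Next I'll raise straight up and retreat.

Request:
apply_moves --series '[{"tx":0,"ty":0,"tz":-0.25,"roll":0},{"tx":0,"ty":0,"tz":-0.5,"roll":0},{"tx":0,"ty":0,"tz":-0.5,"roll":0},{"tx":0,"ty":0,"tz":-0.7,"roll":0},{"tx":0,"ty":0,"tz":-0.8,"roll":0},{"tx":0,"ty":0,"tz":-0.8,"roll":0},{"tx":0.8,"ty":0,"tz":0,"roll":0},{"tx":0.9,"ty":0,"tz":0,"roll":0},{"tx":0.9,"ty":0,"tz":0,"roll":0},{"tx":0.9,"ty":0,"tz":0,"roll":0},{"tx":0.8,"ty":0,"tz":0,"roll":0},{"tx":0,"ty":0,"tz":0,"roll":0}]'

```text
t: 16.0
tcp_pos: [0.5047, -0.0862, 0.216]
tcp_rot: [-1.779, -2.588, -0.002]
contact_force: [1.1, 0.6, -1.5]
finger_gap: 0.0892
```

```bash
python3 - <<'E'
from h import *
to([.5726,-.2487,.078])
s=cv2.cvtColor(capture("side"),cv2.COLOR_RGB2BGR); t=cv2.cvtColor(capture("top"),cv2.COLOR_RGB2BGR)
cv2.imwrite("pics/s15f.png",s);cv2.imwrite("pics/t15f.png",t)
f=lambda i:cv2.resize(i,(400,400),interpolation=cv2.INTER_CUBIC)
cv2.imwrite("pics/z15.png",np.hstack([f(t[180:280,360:460]),f(s[270:390,220:340])]))
for n,i,roi in (("top",t,(150,185,200,230)),("side",s,(235,110,290,160))):
    for im in (i,cv2.imread(f"pics/{n}0.png")):
        h=cv2.cvtColor(im,cv2.COLOR_BGR2HSV); x0,y0,x1,y1=roi; m=cv2.inRange(h,(5,70,40),(25,255,255))[y0:y1,x0:x1]; M=cv2.moments(m,True); print(n,"slim",M['m00'],(M['m10']/M['m00']+x0),(M['m01']/M['m00']+y0))
E
```

```text
t 16.0 tcp [ 0.5047 -0.0862  0.216 ] toolx yaw 110.98 z [ 0.     0.002 -1.   ] gap 0.0892 F [ 1.12  0.58 -1.52]
tool mm [-176.2    5.1  137.8] shares [-4.4   0.13  3.45]
top slim 419.0 169.76133651551314 209.05727923627686
top slim 423.0 169.79905437352247 209.02127659574467
side slim 29.0 276.58620689655174 140.13793103448276
side slim 316.0 266.2911392405063 131.03481012658227
```

View pics/z15.png

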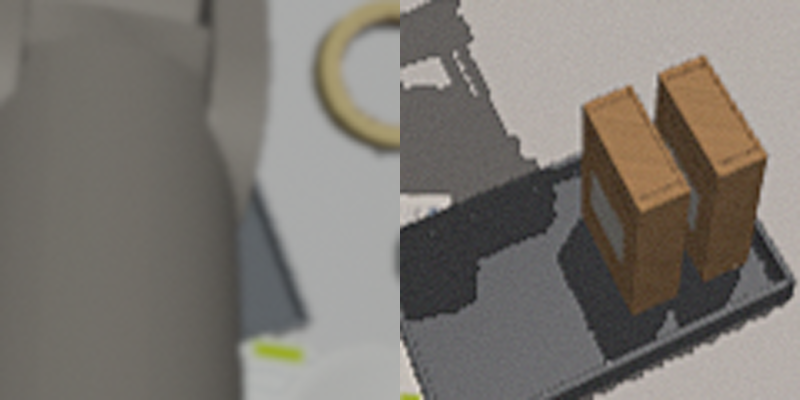

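View pics/s15f.png

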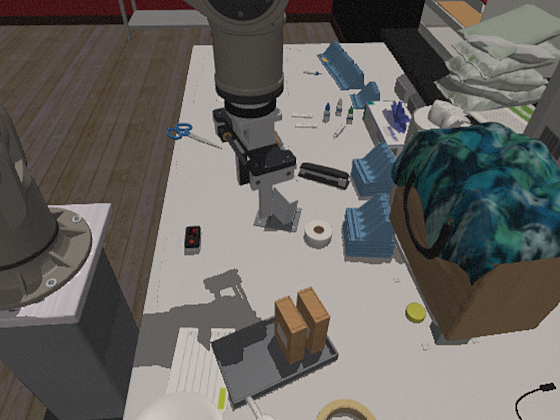

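Side view: the carton (285,330) stands upright and parallel to the twin with a clear gap. In the top view the slim carton has shifted by less than 0.1 px. I'll let the arm settle and hand in.

Request:
apply_moves --series '[{"tx":0,"ty":0,"tz":0,"roll":0},{"tx":0,"ty":0,"tz":0,"roll":0},{"tx":0,"ty":0,"tz":0,"roll":0}]'

```text
t: 16.4
tcp_pos: [0.5057, -0.0907, 0.2152]
tcp_rot: [-1.787, -2.584, 0.001]
contact_force: [0.1, 0.6, 0.0]
finger_gap: 0.0893
```

```bash
python3 - <<'E'
from h import *
print(hand_in())
E
```

```text
the job is handed in; nothing more can be done
None
```

The larger carton is standing upright in the free part of the tray, parallel to its twin, and I handed the job in at about 16.4 s. The hand-in gave no verdict.

**How:** The tool can only point down, so I gripped the carton across its 66 mm width and slid it out along its own axis. I then pushed its foot against the fixed twin to pivot it upright, and contact showed as 4.7 N. I backed off 15 mm, lowered it until the floor pushed back with 5.5 N, released it and retreated.

**Last checks:**
- **Upright and parallel:** In the last side view its edges run parallel to the twin's with a visible gap. Just before lowering I estimated about 2° of tilt; I did not measure it again after release.
- **Position:** Its centre is about 44–53 mm along the tray's x, against a limit of 63 mm, and about 0 mm across. The two x figures come from different references: 44 mm from the contact with the twin, 53 mm from the cameras.
- **Slim carton:** In the top view it moved less than 0.1 px. The arm hid it in the side view, so that check could not be repeated there.
- **Robot:** It is clear of everything, with a contact force of about 0.

**Disagreements along the way:**
- The first wrist-camera estimate of the carton was about 7 mm off the other two views; about 3 mm of that was the arm still settling.
- The twin turned out to be a few mm farther away than I had measured.

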